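# Nudge the blue drilling template onto its locating pin

### The arm

A 6-joint arm with a two-finger parallel gripper is mounted at the origin on the work surface. World frame = base frame: x ahead of the robot, y to its left, z up, the work surface at z = 0. Lengths are in mm, angles in rad, forces in N, time in s.
With the tool pointing down it reaches from about 350 to 975 mm from the base axis. Payload 4.9 kg.
Tool frame: the origin (TCP) lies at the very end of the fingers, on their centre line; the grasp point (between the pads) lies 19 mm behind it; z points along the fingers, y is the direction in which the jaws open and shut (so a half turn about z gives the same grasp; the last joint's range is limited). The gripper opens to 85 mm and grips with 20 to 120 N. Pads are 22 mm wide; open, the fingers measure 114 mm over their backs; the gripper's body (76 mm by 85 mm) begins 54 mm behind the grasp point. The pads swing forward as they close: fully open they stand 13 mm farther back than shut.
Start: joints at [1.025, 0.053, 1.613, -0, 1.476, -0.119], TCP at [258.713, 568.919, 231.304] pointing down, gripper open.
Joint ranges: [-3.01, 3.01], [-1.01, 2.22], [0.06, 2.58], [-1.02, 4.17], [0.09, 2.62], [-3.14, 3.14]. Speed limits (rad/s): [2.57, 2.57, 3.14, 3.14, 3.14, 3.14].

### API

Orientations are given as a rotation vector (axis times angle).
In Python, from workcell import env, viewer, workorder gives the robot as it stands.
- The arm moves only by the tool apply_moves, never from a script. Its argument "steps" is one flat list of numbers, 4 for each row, row after row: the shift along the tool's x, y, z in cm, then the turn about the tool's z in degrees. In form: [tx, ty, tz, twist, tx, ty, tz, twist, ...]. A call has 1 to 5 rows; each row is the pose to reach, as a shift and turn from the pose commanded when the call began, along the tool's axes at that moment; what a row does not reach only later rows make up. A row lasts 1/8 s, in which the tool goes at most 62.5 mm and 10.7 degrees, less where a joint would pass 70% of its speed; a pose out of reach is approached as far as the arm can. A call with a gripper value outside its range is refused whole. "grip" is the opening, from 0 (shut) to 1 (fully open), set as the call begins (left out, the last holds). The fingers move at their own pace and stop on an object; "grip_force" is the grip in N (left out, the last holds). Time passes only in rows, so rows that repeat a pose let the fingers close. It gives the time, the measured TCP pose, the force and the opening at its end, in the units of the state.
- env.observe(): the state, without advancing time (a new reading comes with each control period).
- viewer.get_image(name): name is "side" or "top" or "wrist"; returns a dict with "image" (480x640x3 uint8, blue, green, red), "range_z" (480x640 float32, mm along the optical axis (not along the pixel's ray), 0 where there is no reading), "fx", "fy", "cx", "cy" (pixels), "pose" (4x4, takes a point from camera to world coordinates). Camera axes: x right, y down, z forward; pixel columns grow to the right and rows downward; lengths in mm; the calibration is good to about 2 mm. A picture is of the moment at which its call begins.
- workorder.finish_job(): hands the job in, once; it reports no verdict.
Trained networks look in the newest picture that a camera, given by its name, has taken for a name from the list of things; names that differ only in an ending like _2 or _b are one class to them, and where a whole thing is asked for, a point or a joint stands for the part that bears it (a point fixed in the world has none). Each returns a list of dicts, best first, with "conf" (0 to 1); they miss things now and then, are a little off and sometimes report something else, mostly with a low value. They report only what shows in the picture. A call takes as long as a camera call. They do not tell look-alikes from the thing itself.
- viewer.spot_in(camera, label): "rect" ([left, top, right, bottom] in pixels, round what is visible of it).
- viewer.outline_of(camera, label): "region" (480x640 bool, what is visible of it) and "rect" ([left, top, right, bottom] in pixels, round what is visible of it).
The state is a dict: "time_s": time; "joints": joint angles; "joint_velocities": joint speeds; "tau": joint torques, N m; "ee_pos": TCP position; "eef_rot": TCP orientation; "contact_force": force on the tool from outside, world axes, zero at the start; "torque": the same for the moment, N m; "opening": opening from 0.0 (shut) to 1.0 (fully open).
Only numpy, scipy, OpenCV 4.12 (cv2) and the standard library are available. Lean on these libraries where they do the work, as an engineer would, in place of code of your own. Each camera call takes 0.05 s, during which the arm holds its last target. There are 200 camera calls.

### The job

On the plywood drilling board two templates lie propped up on the steel locating pins. Slide the blue one, the one with the big hole, along over the board until its hole drops over the pin it is propped on and it lies flat on the board; slide it, do not pick it up. Leave the yellow template where it is, and let go at the end.

Things in the scene. Friction and masses are not known exactly. Their poses are not given: they have to be found in the camera images.
- blue_center (a point): Centre of the blue plastic plate, 160 (x) x 56 (y) x 10 mm (z up), mid-thickness, on the axis of its 38 mm through hole. Starts tilted 6 deg: -x end (robot side) on the board, +x half propped on one pin, hole 35-75 mm short of it. Can be gripped across y near the -x end, underside there 0-5 mm above the board. Seated, it lies flat on the board, this point 23 mm above the bench.
- yellow_center (a point): Centre, mid-thickness, of the yellow template: same shape and size as the blue one but with only a 10 mm square hole, too small for a pin; propped in the same way on the other pin. To be left alone.
- pin_left (a point): Top centre of the steel locating pin on the board's left (+y) side: upright, fixed, 16 mm diameter, nose tapered to 9 mm over its top 5 mm, 14 mm tall above the board, at the centre of a white painted disc 90 mm across. The board (300 x 420 mm) is fixed, its top 18 mm above the bench; this point is at z = 32 mm. Board x runs roughly away from the robot.
- pin_right (a point): Top centre of the other, identical pin, on the right (-y) side of the board, 170 mm from the left one. The blue template may start on either pin: it is the pin nearer to its centre.
Mind the look-alikes: they are no part of the job. Of the things that look like the part that bears blue_center, the smallest one is meant.

How it is judged (in metres and radians):
At the end, for the whole second after the job is handed in: The blue template lies flat on the board (its centre below 26 mm above the bench, tilted less than 0.05 rad) and at rest, with a pin through its hole (hole centre within 14 mm of the pin's axis) ((horizontal distance between blue_center and pin_left below 0.014 m or horizontal distance between blue_center and pin_right below 0.014 m) and height (world z) of blue_center below 0.026 m and angle between blue_center's own z axis and vertical below 0.05 rad and linear speed of blue below 0.02 m/s); the robot touches nothing.
It fails at once if the blue template is picked up (its centre more than 60 mm above the bench) (height (world z) of blue_center above 0.06 m).
It fails at once if the yellow template is moved by more than 25 mm (distance of yellow_center from where it was at the start of the episode above 0.025 m).
It also fails if it takes over 32 s, if anything falls off the work surface, if the arm or the gripper's body presses on something with over 40 N, if the wrist force passes 120 N, or if a joint passes its speed limit or range.

## Working session

There is one attempt and no reset: what is moved stays moved. The work goes in short steps, Python scripts to look and compute and a tool call to move; the robot and the scene stay as the last step left them, time stands still between calls to the robot, and variables do not carry over. Pictures are saved under pics/ and viewed, about 8 in all and at most 12, crops included, and the job is handed in when it is done.

Besides the shell and the picture viewer there is one more tool, called after "Emit:" as name(argument=value, ...) on one line, values as JSON. apply_moves: Moves the arm, as the interface text tells. Its arguments: {"type":"object","properties":{"steps":{"type":"array"},"grip":{"type":"number"},"grip_force":{"type":"number"}},"required":["steps"]}

```bash
ls; mkdir -p pics; cat > h.py <<'E'
import numpy as np, cv2
from workcell import env, viewer, workorder
def P(im,u,v,z=None):
    z=im['range_z'][int(v),int(u)] if z is None else z
    p=np.array([(u-im['cx'])/im['fx']*z,(v-im['cy'])/im['fy']*z,z,1]); return (np.array(im['pose'])@p)[:3]
def cloud(im):
    v,u=np.mgrid[:480,:640]; z=im['range_z']
    p=np.stack([(u-im['cx'])/im['fx']*z,(v-im['cy'])/im['fy']*z,z,np.ones_like(z)],-1)
    return (p@np.array(im['pose']).T)[...,:3]
E
python3 - <<'E'
from h import *
s=env.observe(); print(s)
for c in ('top','side'):
    im=viewer.get_image(c); cv2.imwrite(f'pics/{c}0.png',im['image'])
    print(c,np.round(im['pose'],2).tolist(),im['fx'])
    for l in ('blue_center','yellow_center'):
        for d in viewer.spot_in(c,l): print(l,d)
E
```

```text
pics
{'time_s': 0.0, 'joints': array([ 1.02505490e+00,  5.33440497e-02,  1.61433547e+00, -4.60057417e-05,
        1.47598136e+00, -1.18987560e-01]), 'joint_velocities': array([ 4.30238779e-04, -3.24814582e-05,  2.62406439e-05,  3.12575692e-05,
       -3.45090868e-03,  8.18116423e-04]), 'tau': array([ 9.44128733e-04, -3.93686306e+01, -3.70179141e+01,  1.20095306e-04,
        7.04934428e-03, -1.90685569e-05]), 'ee_pos': array([258.36995001, 568.39593323, 230.04618694]), 'eef_rot': array([-0.6651274 , -3.06972845,  0.00309381]), 'contact_force': array([ 0.45351776, -0.13790242, -0.9957892 ]), 'torque': array([-0.01211914,  0.05620935,  0.0266123 ]), 'opening': 1.0016720475625027}
top [[0.01, -1.0, 0.09, 410.95], [-1.0, -0.01, -0.0, -8.13], [0.0, -0.09, -1.0, 846.33], [0.0, 0.0, 0.0, 1.0]] 493.8731791946463
blue_center {'rect': [115.4, 327.3, 242.4, 383.4], 'conf': 0.92}
blue_center {'rect': [393.0, 202.2, 522.6, 293.7], 'conf': 0.78}
blue_center {'rect': [266.1, 120.6, 311.2, 218.2], 'conf': 0.72}
yellow_center {'rect': [166.9, 112.2, 213.2, 216.6], 'conf': 0.68}
side [[0.85, -0.26, 0.46, 67.89], [-0.53, -0.45, 0.72, -682.56], [0.02, -0.86, -0.52, 521.0], [0.0, 0.0, 0.0, 1.0]] 510.5893400332778
blue_center {'rect': [142.5, 210.1, 217.6, 266.5], 'conf': 0.87}
blue_center {'rect': [320.7, 208.1, 403.6, 241.6], 'conf': 0.77}
blue_center {'rect': [331.4, 302.5, 478.2, 391.7], 'conf': 0.64}
yellow_center {'rect': [279.5, 178.1, 353.1, 214.7], 'conf': 0.81}
```

View pics/top0.png

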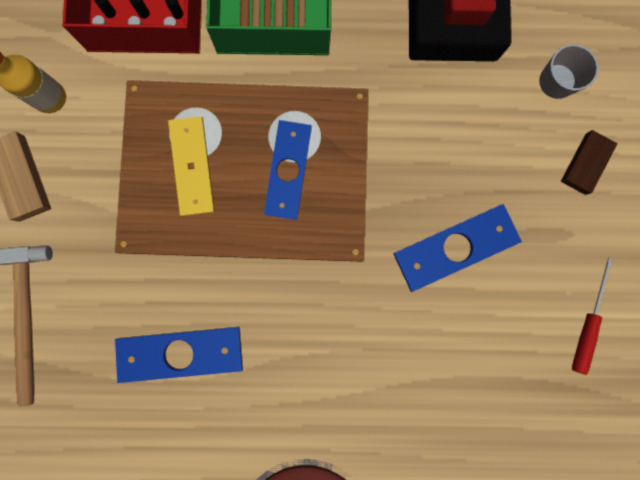

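```bash
python3 - <<'E'
from h import *
im=viewer.get_image('top'); C=cloud(im)
for l in ('blue_center','yellow_center'):
    for d in viewer.outline_of('top',l):
        m=cv2.erode(d['region'].astype(np.uint8),np.ones((3,3)))>0; m&=im['range_z']>0
        p=C[m]; r=cv2.minAreaRect(d['region'].nonzero()[0].__class__ and C[d['region']&(im['range_z']>0)][:,:2].astype(np.float32))
        A=np.c_[p[:,:2],np.ones(len(p))]; k=np.linalg.lstsq(A,p[:,2],rcond=None)[0]
        print(l,d['conf'],d['rect'],r,'z',p[:,2].min(),p[:,2].max(),'plane',k.round(3))
i=im['image'][90:310,130:370]; cv2.imwrite('pics/crop1.png',cv2.resize(i,None,fx=2.7,fy=2.7,interpolation=3))
E
```

```text
blue_center 0.88 [395.1, 202.2, 521.5, 292.5] ((468.97137451171875, -254.5266876220703), (75.40193176269531, 207.38214111328125), 24.866952896118164) z 3.868142204715923 16.59334265798111 plane [-0.    -0.    12.012]
blue_center 0.88 [116.0, 326.0, 238.9, 386.1] ((283.06005859375, 215.70816040039062), (75.08985137939453, 213.35313415527344), 6.032379150390625) z 2.2672532939540133 16.904398271506125 plane [ 3.000e-03 -0.000e+00  1.142e+01]
blue_center 0.8 [264.5, 120.7, 309.6, 219.6] ((599.1993408203125, 36.032108306884766), (60.13667297363281, 169.4327850341797), 82.4427261352539) z 21.650836923345878 46.14151801035928 plane [ 9.9000e-02 -1.4000e-02 -2.3619e+01]
yellow_center 0.55 [169.8, 113.6, 213.0, 215.5] ((602.6717529296875, 199.90335083007812), (168.7911376953125, 61.53321075439453), 7.720721244812012) z 23.204489317184652 47.54764358328282 plane [ 1.0100e-01  9.0000e-03 -2.7092e+01]
```

Three blue plates show: front-left (180,354), about 210 mm long; right (458,247), about 207 mm long; and on the board (288,170), about 165 x 58 mm and tilted 6°. The last is the smallest and the only one propped on a pin, so it is the one meant. The yellow one is at (191,166). I'll confirm this in a crop while fitting the discs and the hole.

View pics/crop1.png

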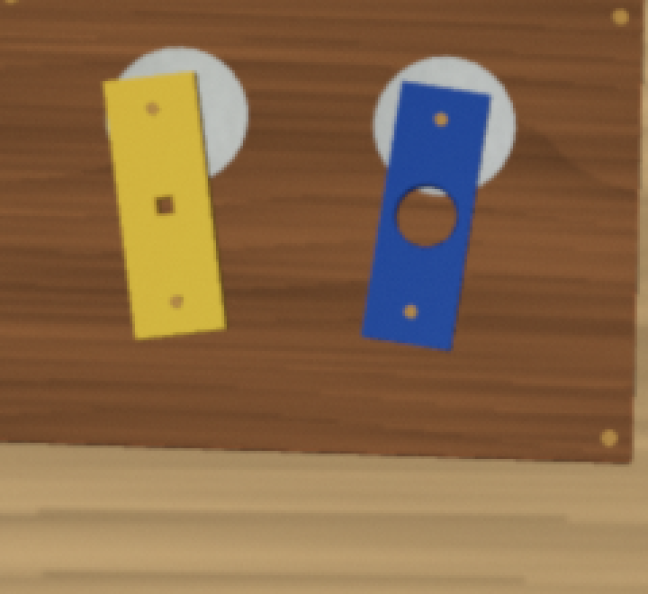

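```bash
python3 - <<'E'
from h import *
from scipy.optimize import least_squares
im=viewer.get_image('top'); C=cloud(im); I=im['image']; hsv=cv2.cvtColor(I,cv2.COLOR_BGR2HSV)
def onplane(u,v,n,d): # intersect ray w/ n.p=d
    R=np.array(im['pose']); r=R[:3,:3]@np.array([(u-im['cx'])/im['fx'],(v-im['cy'])/im['fy'],1]); o=R[:3,3]
    return o+r*(d-n@o)/(n@r)
w=((hsv[...,1]<40)&(hsv[...,2]>150)).astype(np.uint8)
for x0,x1 in((160,225),(260,330)):
    m=np.zeros_like(w); m[100:170,x0:x1]=w[100:170,x0:x1]
    ys,xs=m.nonzero(); 
    pts=np.array([onplane(u,v,np.array([0,0,1.]),18.) for u,v in zip(xs,ys)])
    # boundary: hull points on circle r=45
    h=cv2.convexHull(pts[:,:2].astype(np.float32))[:,0]
    f=least_squares(lambda c:np.hypot(*(h-c[:2]).T)-45.5,h.mean(0),loss='soft_l1',f_scale=1.)
    f2=least_squares(lambda c:np.hypot(*(h-c[:2]).T)-c[2],[*f.x,45],loss='soft_l1',f_scale=1.)
    print('disc',f.x,'free',f2.x,len(h),abs(f.fun).mean())
b=((hsv[...,0]>100)&(hsv[...,0]<130)&(hsv[...,1]>120)).astype(np.uint8); bb=np.zeros_like(b); bb[110:230,255:320]=b[110:230,255:320]
p=C[(cv2.erode(bb,np.ones((5,5)))>0)&(im['range_z']>0)]
k=np.linalg.lstsq(np.c_[p[:,:2],np.ones(len(p))],p[:,2],rcond=None)[0]; n=np.array([-k[0],-k[1],1]); print('plane',k,'tilt deg',np.degrees(np.arctan(np.hypot(k[0],k[1]))))
cs,hi=cv2.findContours(bb,cv2.RETR_CCOMP,cv2.CHAIN_APPROX_NONE)
for c,hh in zip(cs,hi[0]):
    if len(c)<25: continue
    q=np.array([onplane(*x[0],n,k[2]) for x in c]); r=cv2.minAreaRect(q[:,:2].astype(np.float32))
    print('hole' if hh[3]>=0 else 'outer',r, cv2.boxPoints(r).round(1).tolist(),q.mean(0))
E
```

```text
disc [658.51924961 196.78947158] free [659.63139571 195.65961649  44.14701049] 30 0.6878429548548418
disc [655.23898346  26.25045284] free [656.04853653  26.00007926  44.24897398] 39 1.1114444896440216
plane [ 9.91048251e-02 -1.58548938e-02 -2.33457558e+01] tilt deg 5.731301336840199
outer ((593.4212036132812, 35.86851501464844), (55.3337516784668, 157.75119018554688), 81.61892700195312) [[511.3999938964844, 20.0], [667.4000244140625, -3.0], [675.5, 51.70000076293945], [519.4000244140625, 74.69999694824219]] [593.55946969  35.93794472  34.90905938]
hole ((593.2013549804688, 35.348052978515625), (38.8808708190918, 39.99422073364258), 45.47592544555664) [[565.2999877929688, 35.5], [593.7999877929688, 7.5], [621.0999755859375, 35.20000076293945], [592.5999755859375, 63.20000076293945]] [593.1658547   35.51490494  34.87675748]
```

The crop confirms it: the blue plate on the board has the big hole (crop 427,215), its far end lies on the right disc (445,127), and the yellow plate with its square hole is on the left. Pin_right is at about (655.5, 26) and the hole at (593, 35.5), so it needs about 63 mm along the plate's own axis (-8.4°). I'll grip about 16 mm in from the near end.

```bash
cat >> h.py <<'E'
from scipy.spatial.transform import Rotation as Ro
def delta(t,ang):
    s=env.observe(); R=Ro.from_rotvec(s['eef_rot']).as_matrix()
    y=np.degrees(np.arctan2(R[1,1],R[0,1])); tw=-((ang-y+90)%180-90)
    print('t',s['time_s'].__round__(2),'tcp',s['ee_pos'].round(1),'yang',y.round(1),'F',s['contact_force'].round(1),'open',round(s['opening'],3))
    print('shift cm',(R.T@(np.array(t)-s['ee_pos'])/10).round(2),'twist',round(tw,1),'R z',R[:,2].round(3))
E
python3 -c "
from h import *
delta([531,45,110],81.6)"
```

```text
t 0.5 tcp [258.7 568.9 231.3] yang 65.5 F [-0.2 -0.2 -0.3] open 0.998
shift cm [-46.47 -36.42  12.13] twist -16.1 R z [-0. -0. -1.]
```

Emit:
apply_moves(steps=[-4.6, -3.6, 0.5, -4, -9.2, -7.2, 1, -8, -13.8, -10.8, 2, -12, -18.4, -14.4, 3, -16, -23, -18, 4, -16])

```text
time_s: 1.12
ee_pos: [394.2, 308.2, 191.4]
eef_rot: [0.23, 3.132, 0.001]
contact_force: [-0.5, 0.1, 0.5]
opening: 1.003
```

```bash
python3 -c "
from h import *
delta([531,45,110],81.6)"
```

```text
t 1.12 tcp [394.2 308.2 191.4] yang 81.6 F [-0.5  0.1  0.5] open 1.003
shift cm [-17.37 -24.05   8.14] twist -0.0 R z [ 0.001  0.    -1.   ]
```

Emit:
apply_moves(steps=[-3.5, -4.8, 1.6, 0, -7, -9.6, 3.2, 0, -10.5, -14.4, 4.8, 0, -14, -19.2, 6.4, 0, -17.4, -24, 8, 0])

```text
time_s: 1.75
ee_pos: [531.3, 45.0, 111.3]
eef_rot: [0.232, 3.132, 0.0]
contact_force: [1.6, 0.2, -0.6]
opening: 1.0
```

Emit:
apply_moves(steps=[0, 0, 0, 0])

```text
time_s: 1.88
ee_pos: [530.8, 43.6, 110.1]
eef_rot: [-0.24, -3.13, 0.001]
contact_force: [0.1, 0.7, 0.2]
opening: 0.994
```

```bash
python3 -c "
from h import *
im=viewer.get_image('wrist'); cv2.imwrite('pics/w1.png',im['image'])
C=cloud(im); I=im['image']; hsv=cv2.cvtColor(I,cv2.COLOR_BGR2HSV)
b=((hsv[...,0]>100)&(hsv[...,0]<130)&(hsv[...,1]>120))&(im['range_z']>0)
p=C[b]; p=p[(p[:,2]>22)&(p[:,2]<50)]; print(len(p),p.min(0),p.max(0))
e=p[(p[:,0]>522)&(p[:,0]<540)]; 
if len(e): print('slice',e.min(0),e.max(0))
delta([531,45,20],81.6)"
```

```text
14917 [513.35250843   2.26093015  22.00466961] [658.91665588  76.99595755  42.67052525]
slice [522.02381227  18.86657464  25.56519404] [539.99012353  76.68641063  31.03144065]
t 1.93 tcp [530.5  45.3 110.7] yang 81.3 F [-0.5 -0.2  0.1] open 0.994
shift cm [-0.07 -0.02  9.07] twist -0.3 R z [-0.001  0.    -1.   ]
```

View pics/w1.png

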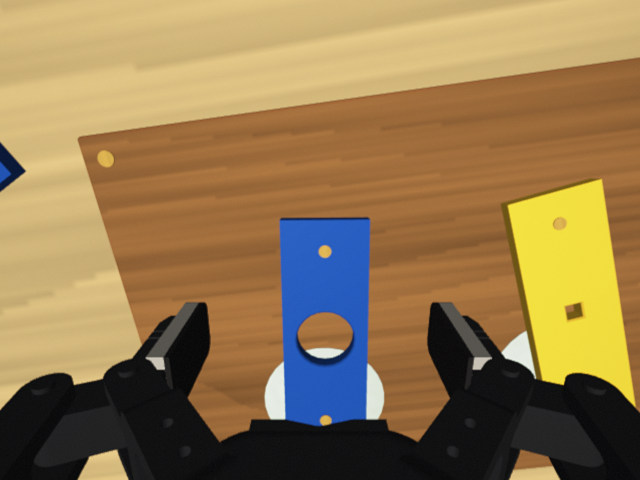

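The plate is squarely between the open jaws: its sides are at u=281–369 and the fingers at 208 and 430. Descending.

Emit:
apply_moves(steps=[0, 0.1, 4, 0, 0, 0.1, 7.5, 0, 0, 0.1, 8.6, 0, 0, 0.1, 9.0, 0], grip=0.8, grip_force=20)

```text
time_s: 2.42
ee_pos: [530.6, 48.7, 21.6]
eef_rot: [0.23, 3.133, 0.0]
contact_force: [0.5, -0.1, 0.6]
opening: 0.801
```

```bash
python3 -c "
from h import *
im=viewer.get_image('wrist'); cv2.imwrite('pics/w2.png',im['image'])
delta([531,46,16],81.6)
C=cloud(im)
for r in (280,300,310,320,340): print(r,[tuple(C[r,c].round(0)) for c in (160,180,200,220,430,450,470)])"
```

```text
t 2.48 tcp [530.9  48.5  21.8] yang 81.6 F [-0.3  0.2 -0.3] open 0.802
shift cm [-0.04 -0.24  0.58] twist 0.0 R z [ 0.001 -0.    -1.   ]
280 [(np.float64(512.0), np.float64(-16.0), np.float64(17.0)), (np.float64(513.0), np.float64(-7.0), np.float64(17.0)), (np.float64(514.0), np.float64(1.0), np.float64(18.0)), (np.float64(515.0), np.float64(10.0), np.float64(18.0)), (np.float64(528.0), np.float64(97.0), np.float64(18.0)), (np.float64(530.0), np.float64(106.0), np.float64(16.0)), (np.float64(531.0), np.float64(114.0), np.float64(17.0))]
300 [(np.float64(521.0), np.float64(-18.0), np.float64(18.0)), (np.float64(522.0), np.float64(-9.0), np.float64(18.0)), (np.float64(523.0), np.float64(-1.0), np.float64(18.0)), (np.float64(515.0), np.float64(14.0), np.float64(36.0)), (np.float64(537.0), np.float64(96.0), np.float64(17.0)), (np.float64(539.0), np.float64(105.0), np.float64(17.0)), (np.float64(540.0), np.float64(113.0), np.float64(18.0))]
310 [(np.float64(525.0), np.float64(-19.0), np.float64(18.0)), (np.float64(527.0), np.float64(-11.0), np.float64(17.0)), (np.float64(519.0), np.float6
[... 368 characters left out ...]
4(18.0)), (np.float64(515.0), np.float64(11.0), np.float64(51.0)), (np.float64(518.0), np.float64(17.0), np.float64(48.0)), (np.float64(527.0), np.float64(88.0), np.float64(50.0)), (np.float64(532.0), np.float64(97.0), np.float64(43.0)), (np.float64(550.0), np.float64(113.0), np.float64(17.0))]
340 [(np.float64(540.0), np.float64(-24.0), np.float64(17.0)), (np.float64(518.0), np.float64(5.0), np.float64(56.0)), (np.float64(516.0), np.float64(15.0), np.float64(63.0)), (np.float64(525.0), np.float64(15.0), np.float64(48.0)), (np.float64(526.0), np.float64(85.0), np.float64(62.0)), (np.float64(527.0), np.float64(91.0), np.float64(62.0)), (np.float64(560.0), np.float64(113.0), np.float64(17.0))]
```

View pics/w2.png

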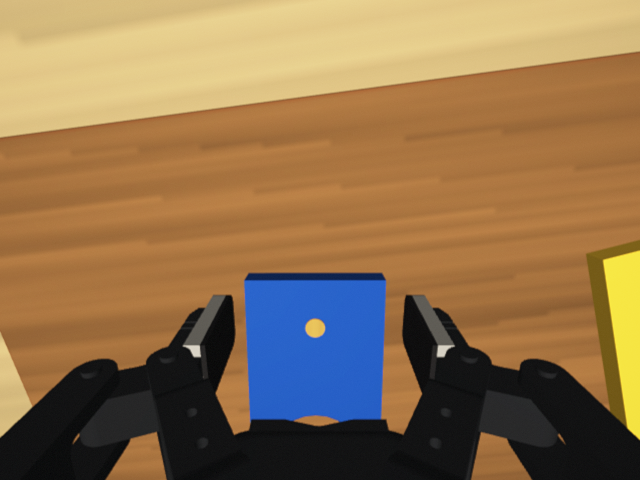

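The fingers (u=234/404) straddle the plate (u=246–385) with nothing touching. Lowering a bit and closing.

Emit:
apply_moves(steps=[0, -0.1, 0.3, 0, 0, -0.1, 0.6, 0])

```text
time_s: 2.72
ee_pos: [531.4, 46.8, 16.4]
eef_rot: [0.231, 3.131, 0.0]
contact_force: [-0.4, 0.3, 0.7]
opening: 0.801
```

Emit:
apply_moves(steps=[0, 0, 0, 0, 0, 0, 0, 0, 0, 0, 0, 0, 0, 0, 0, 0], grip=0.4, grip_force=25)

```text
time_s: 3.22
ee_pos: [530.7, 46.8, 15.7]
eef_rot: [0.232, 3.133, -0.0]
contact_force: [-1.8, 0.1, 4.4]
opening: 0.647
```

Emit:
apply_moves(steps=[0, 0, -0.1, 0, -1, 0, -0.1, 0, -2, 0, -0.1, 0, -3, 0, -0.1, 0, -4, 0, -0.1, 0])

```text
time_s: 3.85
ee_pos: [570.8, 40.9, 16.3]
eef_rot: [-0.232, -3.133, -0.0]
contact_force: [-2.6, -0.7, 2.8]
opening: 0.643
```

```bash
cat > look.py <<'E'
from h import *
import sys
im=viewer.get_image('top'); I=im['image']; cv2.imwrite(f'pics/{sys.argv[1]}.png',cv2.resize(I[80:270,120:370],None,fx=2.7,fy=2.7,interpolation=3)); C=cloud(im); hsv=cv2.cvtColor(I,cv2.COLOR_BGR2HSV)
b=((hsv[...,0]>100)&(hsv[...,0]<130)&(hsv[...,1]>120)).astype(np.uint8); bb=np.zeros_like(b); bb[80:230,255:330]=b[80:230,255:330]
p=C[(cv2.erode(bb,np.ones((5,5)))>0)&(im['range_z']>0)]
k=np.linalg.lstsq(np.c_[p[:,:2],np.ones(len(p))],p[:,2],rcond=None)[0]; print('plane',k,'tilt',np.hypot(k[0],k[1]),'z',p[:,2].min(),p[:,2].max(),'n',len(p))
n=np.array([-k[0],-k[1],1]); R=np.array(im['pose'])
def onp(u,v):
    r=R[:3,:3]@np.array([(u-im['cx'])/im['fx'],(v-im['cy'])/im['fy'],1]); o=R[:3,3]; return o+r*(k[2]-n@o)/(n@r)
cs,hi=cv2.findContours(bb,cv2.RETR_CCOMP,cv2.CHAIN_APPROX_NONE)
for c,hh in zip(cs,hi[0]):
    if len(c)<25: continue
    q=np.array([onp(*x[0]) for x in c]); r=cv2.minAreaRect(q[:,:2].astype(np.float32))
    print('hole' if hh[3]>=0 else 'outer',np.round(r[0],1),np.round(r[1],1),round(r[2],1),'zc',q.mean(0)[2].round(1))
delta([0,0,0],81.6)
E
python3 look.py t2
```

```text
plane [ 1.30362683e-01 -3.46666898e-03 -4.39346523e+01] tilt 0.1304087683260563 z 25.87071518696939 50.794016321995855 n 76
outer [556.1  23.7] [ 8.3 21.8] 0.7 zc 28.5
outer [704.2  19.3] [54.8 14.7] 80.4 zc 47.9
t 3.9 tcp [572.4  40.6  16.8] yang 81.5 F [1.3 0.2 1.7] open 0.648
shift cm [ 56.02 -12.44   1.53] twist -0.1 R z [ 0.003 -0.    -1.   ]
```

View pics/t2.png

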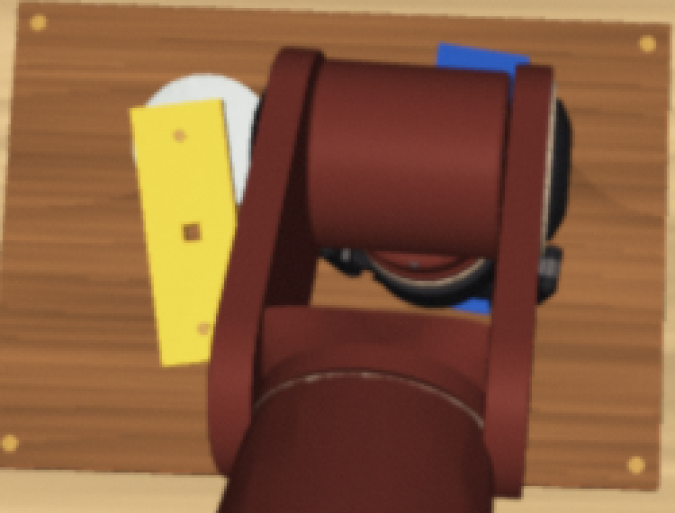

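The arm hides most of it, but the plate's far edge (crop 483,57) has moved about 40 mm with the gripper and the yellow one hasn't moved. Sliding the remaining 23 mm.

Emit:
apply_moves(steps=[-0.7, 0, 0, 0, -1.4, 0, 0, 0, -1.9, 0, 0, 0, -2.3, 0, 0, 0, -2.3, 0, 0, 0])

```text
time_s: 4.53
ee_pos: [592.8, 37.6, 16.0]
eef_rot: [-0.232, -3.133, 0.0]
contact_force: [-0.4, 0.3, -1.4]
opening: 0.645
```

```bash
python3 look.py t3; python3 -c "
from h import *
im=viewer.get_image('side'); cv2.imwrite('pics/s3.png',cv2.resize(im['image'][140:300,230:470],None,fx=3,fy=3,interpolation=3))"
```

```text
Traceback (most recent call last):
  File "look.py", line 6, in <module>
    k=np.linalg.lstsq(np.c_[p[:,:2],np.ones(len(p))],p[:,2],rcond=None)[0]; print('plane',k,'tilt',np.hypot(k[0],k[1]),'z',p[:,2].min(),p[:,2].max(),'n',len(p))
                                                                                                                           ~~~~~~~~~~^^
ValueError: zero-size array to reduction operation minimum which has no identity
```

View pics/s3.png

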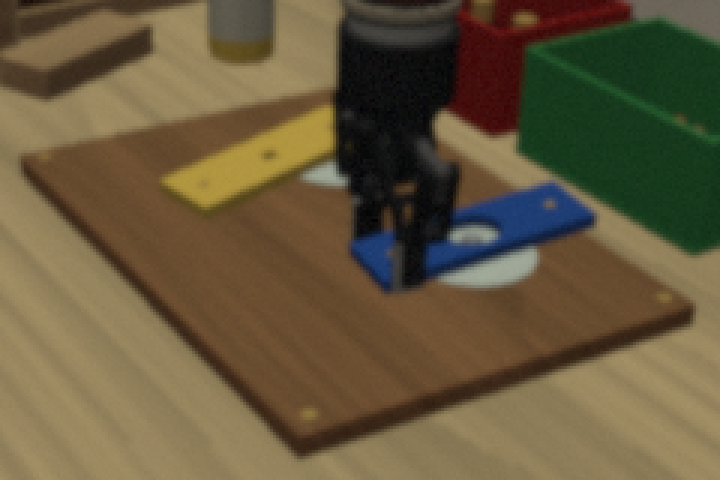

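The pin shows inside the hole (475,238), but the plate still looks tilted, held by the pads. I'll open slightly so it can drop, keeping the fingers around it.

Emit:
apply_moves(steps=[0, 0, 0, 0, 0, 0, 0, 0, 0, 0, 0, 0], grip=0.72)

```text
time_s: 5.0
ee_pos: [592.9, 37.6, 16.5]
eef_rot: [0.232, 3.133, -0.0]
contact_force: [0.2, -0.3, 0.2]
opening: 0.724
```

```bash
python3 -c "
from h import *
im=viewer.get_image('side'); cv2.imwrite('pics/s4.png',cv2.resize(im['image'][140:300,230:470],None,fx=3,fy=3,interpolation=3))
C=cloud(im);hsv=cv2.cvtColor(im['image'],cv2.COLOR_BGR2HSV)
b=((hsv[...,0]>100)&(hsv[...,0]<130)&(hsv[...,1]>120)&(hsv[...,2]>110))&(im['range_z']>0)
b[:190]=0;b[260:]=0;b[:,:340]=0;b[:,440:]=0
p=C[b]; p=p[p[:,2]<60]; k=np.linalg.lstsq(np.c_[p[:,:2],np.ones(len(p))],p[:,2],rcond=None)[0]; print(len(p),k,p.min(0),p.max(0))
delta([0,0,0],81.6)"
```

```text
397 [-7.79933075e-04 -8.19371522e-03  2.78627063e+01] [579.97885847  -6.12384056  23.85632099] [735.70990995  60.40215387  30.00959837]
t 5.05 tcp [592.9  37.6  16.5] yang 81.5 F [-0.1  0.2 -0.8] open 0.718
shift cm [ 58.09 -12.44   1.63] twist -0.1 R z [ 0. -0. -1.]
```

View pics/s4.png

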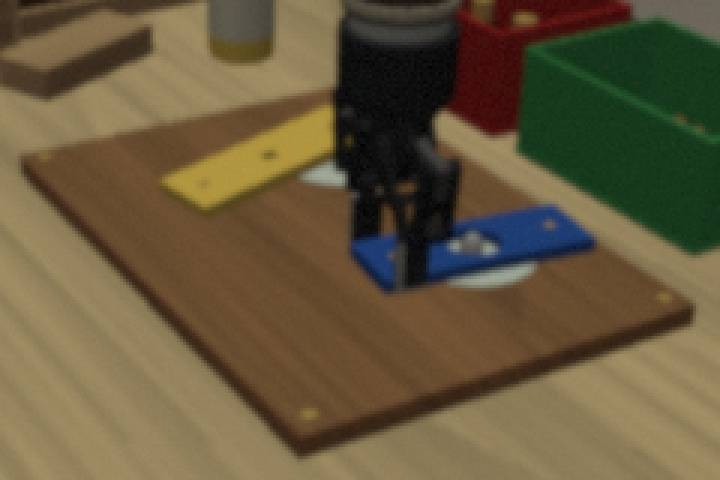

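It dropped: the plate lies flat with its top at z≈27.5, and the pin stands up through the hole (473,242). Opening and withdrawing.

Emit:
apply_moves(steps=[0, 0, 0, 0, 0, 0, 0, 0, 0, 0, -1, 0, 0, 0, -3, 0, 0, 0, -6, 0], grip=0.9)

```text
time_s: 5.68
ee_pos: [592.4, 37.6, 77.5]
eef_rot: [-0.232, -3.132, 0.0]
contact_force: [0.2, 0.3, 0.0]
opening: 0.898
```

Emit:
apply_moves(steps=[3, 0, -5, 0, 8, 0, -8, 0, 13, 0, -10, 0, 18, 0, -12, 0, 20, 0, -12, 0])

```text
time_s: 6.3
ee_pos: [394.4, 67.4, 200.0]
eef_rot: [0.23, 3.126, 0.001]
contact_force: [0.3, 0.3, -0.5]
opening: 0.9
```

```bash
python3 look.py t5; python3 -c "
from h import *
im=viewer.get_image('top')
for d in viewer.spot_in('top','yellow_center'): print(d)"
```

```text
plane [-6.00642791e-04  3.25752852e-03  2.71553176e+01] tilt 0.0033124407621827525 z 21.130840828361443 32.08598657407572 n 1667
outer [656.1  26. ] [ 55.1 160.2] 81.5 zc 26.8
hole [655.5  25.8] [38.8 40.1] 46.5 zc 26.8
t 6.35 tcp [393.   67.6 198.9] yang 81.6 F [ 0.9  1.1 -0.6] open 0.9
shift cm [ 37.97 -12.45  19.73] twist -0.0 R z [ 0.004  0.    -1.   ]
{'rect': [169.9, 115.6, 211.1, 212.3], 'conf': 0.86}
```

View pics/t5.png

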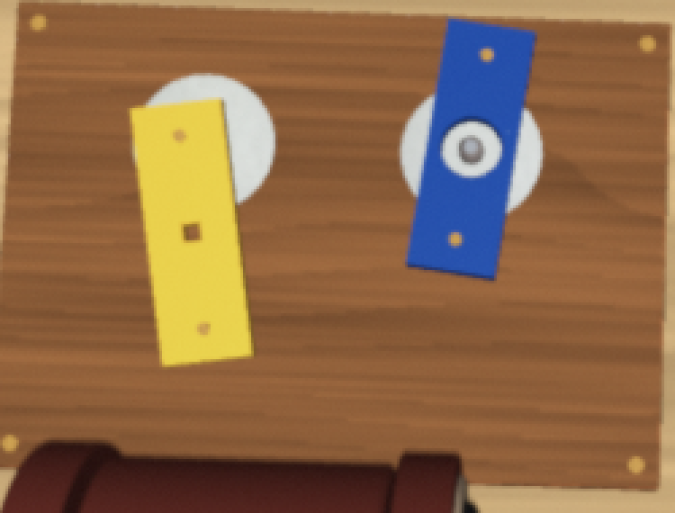

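The pin (470,150) is centred in the blue plate's hole, the plate is flat, the yellow template is unmoved and the arm is clear.

```bash
python3 -c "
from h import *
print(workorder.finish_job())"
```

```text
the job is handed in; nothing more can be done
None
```

The blue template is seated on the right pin and lies flat on the board, and the job is handed in. No verdict was reported.

I gripped the smallest of the three blue plates (160 mm long) across y near its robot-side end. I slid it about 63 mm along its own axis. At the end of the slide the pads still held it tilted, so I opened them slightly; it dropped over the pin, and I let go and withdrew.

**Last checks from the top camera:**
- **Hole position:** the hole centre measured (655.5, 25.8) mm and the pin about (655.5, 26) mm, within 1 mm of each other.
- **Flatness:** tilt was about 0.003 rad and the plate's top was at z ≈ 27 mm, so its centre is at about 22 mm.
- **Yellow template:** it shows in the same place as at the start, within the detector's noise of a few pixels.
- **Robot:** the arm was clear and touching nothing, at 6.35 s on the clock.

One check failed on the way: the top view was blocked by the arm at the end of the slide, so I used the side camera there instead.

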